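Stir the polishing beads and put the stirrer away

TASK

Take the wooden stirrer out of the black can and stir the beads in the steel bowl with it: three full turns clockwise as seen from above, foot down near the bowl's floor and circling about halfway out from the middle of that floor, so that the beads are shifted about and all stay in the bowl. Then stand the stirrer, foot down, in the metal can between the two amber bottles, and leave the bottles, spray can and mallet where they are.

Things in the scene. Friction and masses are not known exactly. Their poses are not given: they have to be found in the camera images.
- stirrer: Wooden rod, 13 mm across, with a red ball foot 22 mm across; 190 mm long overall, 40 g, loose. Origin: lowest point of the foot, on the rod's axis; z runs up along the rod, whose top end is at z = 190 mm. It starts in the black can, foot down, leaning about 20 degrees in any direction, its top about 180 mm above the bench.
- bowl: Steel bowl, fixed to the bench: 192 mm across at the rim, 126 mm at the base, 55 mm tall; walls 4 mm thick, sloping straight outwards; flat inner floor about 122 mm across, 6 mm above the bench. Origin: centre of its underside, z up. The spray can stands and the mallet lies beside it.
- black_can: Black plastic can in which the stirrer starts; 54 mm across outside, 48 mm inside (3 mm wall), 95 mm tall, floor 4 mm thick; fixed to the bench. Origin: centre of its underside, z up.
- amber_side_can: Bare metal can between the two amber bottles, empty: where the stirrer must end; 54 mm across outside, 48 mm inside (3 mm wall), 95 mm tall, floor 4 mm thick; fixed to the bench. Origin: centre of its underside, z up.
- green_side_can: The same bare metal can, but between the two green bottles, empty: not to be used; 54 mm across outside, 48 mm inside (3 mm wall), 95 mm tall, floor 4 mm thick; fixed to the bench. Origin: centre of its underside, z up.
- bead0: White ceramic ball, 26 mm across, about 22 g, loose, one of six lying in a loose ring on the bowl's floor, the middle of which is free. Origin: its centre.
- bead1: Brass ball, 26 mm across, about 22 g, loose, one of six lying in a loose ring on the bowl's floor, the middle of which is free. Origin: its centre.
- bead2: White ceramic ball, 26 mm across, about 22 g, loose, one of six lying in a loose ring on the bowl's floor, the middle of which is free. Origin: its centre.
- bead3: Brass ball, 26 mm across, about 22 g, loose, one of six lying in a loose ring on the bowl's floor, the middle of which is free. Origin: its centre.
- bead4: White ceramic ball, 26 mm across, about 22 g, loose, one of six lying in a loose ring on the bowl's floor, the middle of which is free. Origin: its centre.
- bead5: Brass ball, 26 mm across, about 22 g, loose, one of six lying in a loose ring on the bowl's floor, the middle of which is free. Origin: its centre.
- amber_l: Amber glass bottle with black cap, 50 mm across, 105 mm tall overall, loose, standing; origin: centre of its underside. It stands 74 mm from the middle of its metal can, on the can's +y side
- amber_r: Amber glass bottle with black cap, 50 mm across, 105 mm tall overall, loose, standing; origin: centre of its underside. It stands 74 mm from the middle of its metal can, on the can's -y side
- green_l: Green glass bottle with black cap, 50 mm across, 105 mm tall overall, loose, standing; origin: centre of its underside. It stands 74 mm from the middle of its metal can, on the can's +y side
- green_r: Green glass bottle with black cap, 50 mm across, 105 mm tall overall, loose, standing; origin: centre of its underside. It stands 74 mm from the middle of its metal can, on the can's -y side
- spray: Tall blue spray can, 60 mm across, 180 mm tall, loose, standing near one side of the bowl; origin: centre of its underside. The tallest thing near the work
- mallet: White-headed mallet lying on the bench on the other side of the bowl: head 80 mm long and 56 mm across, black handle 100 mm long and 26 mm thick along its -x, whole height 56 mm, loose; origin: on the bench below it, 45 mm behind the head's near face
There are look-alikes about, which are no part of the job. Several things have the shape of the mallet; the one meant has the colours described above.

How it is judged:
By the outcome, as a careful person would: the job done as asked, in the order asked, and still so for the second after the job is handed in, with the robot touching nothing.
It also fails if it takes over 72 s, if anything falls off the work surface, if the arm or the gripper's body presses on something with over 40 N, if the wrist force passes 120 N, or if a joint passes its speed limit or range.

ROBOT

A 6-joint arm with a two-finger parallel gripper is mounted at the origin on the work surface. World frame = base frame: x ahead of the robot, y to its left, z up, the work surface at z = 0. Lengths are in m, angles in rad, forces in N, time in s.
With the tool pointing down it reaches from about 0.325 to 0.9 m from the base axis. Payload 6.1 kg.
Tool frame: the origin (TCP) lies where the fingers leave the gripper's body, on its centre line; the fingertips stand 70 mm ahead of it and the grasp point (between the pads) lies 51 mm ahead of it; z points along the fingers, y is the line along which they close (so a half turn about z gives the same grasp; the last joint's range is limited). The gripper opens to 87 mm and grips with 3 to 60 N. Pads are 19 mm wide; open, the fingers measure 117 mm over their backs; the gripper's body (75 mm by 190 mm) begins 51 mm behind the grasp point.
Start: joints at [-1.234, 0.22, 1.526, -0, 1.395, -0.126], TCP at [0.279, -0.559, 0.292] pointing down, gripper open.
Joint ranges: [-2.98, 2.98], [-0.91, 2.08], [0.09, 2.57], [-1.24, 4.39], [0.2, 2.65], [-2.68, 2.68]. Speed limits (rad/s): [2.57, 2.57, 3.01, 3.14, 3.14, 3.14].

INTERFACE

Orientations are given as [roll, pitch, yaw] about the fixed x, y, z axes, in that order (R = Rz(yaw) Ry(pitch) Rx(roll)).
In Python, from plant import manip gives the robot as it stands.
- The arm moves only by the tool play_rows, never from a script. Its argument "motion" is a list of rows, each a list of 7 numbers: the shift along the tool's x, y, z in units of 8 cm (1.0 is 8 cm), then the turn, a rotation vector about the tool's x, y, z in units of 0.5 rad (1.0 is 0.5 rad), then the opening, from 0 (shut) to 1 (fully open). In form: [[dx, dy, dz, wx, wy, wz, grip], ...]. A call has 1 to 8 rows; each row is the pose to reach, as a shift and turn from the pose commanded when the call began, along the tool's axes at that moment; what a row does not reach only later rows make up. A row lasts 1/12 s, in which the tool goes at most 41.7 mm and 7.16 degrees, less where a joint would pass 70% of its speed; a pose out of reach is approached as far as the arm can. A call with a number of a shift or a turn outside -1 to 1 is refused whole. A call with a gripper value outside its range is refused whole. The fingers move at their own pace and stop on an object; "newtons" is the grip in N (left out, the last holds). Time passes only in rows, so rows that repeat a pose let the fingers close. It gives the time, the measured TCP pose, the force, the opening and the grip force at its end, in the units of the state.
- manip.sense(): the state, without advancing time (a new reading comes with each control period).
- manip.capture(name): name is "side" or "top" or "wrist"; returns (picture, depth): 384x512x3 uint8, blue, green, red; 384x512 float32, m along the optical axis (not along the pixel's ray), 0 where there is no reading.
- manip.get_calibration(name): a dict with "fx", "fy", "cx", "cy" (pixels), "k1" (the pictures are not rectified: a ray, as slopes to the right and down, at radius r is drawn at 1 + k1 r^2 times it, then the intrinsics apply), "position" and "attitude" of the camera in the world. Camera axes: x right, y up, looking along -z (the intrinsics and any distortion apply to the point x, -y, -z); pixel columns grow to the right and rows downward; lengths in m; the calibration is good to about 2 mm. A picture is of the moment at which its call begins: read the wrist's pose just before it. get_calibration takes no time and is no camera call; for the wrist camera it gives the pose at the moment of the call.
- manip.job_done(): hands the job in; it is judged then, once.
The state is a dict: "clock": time; "joint_pos": joint angles; "qvel": joint speeds; "tau": joint torques, N m; "ee_pos": TCP position; "ee_rot": TCP orientation; "ft_force": force on the tool from outside, world axes, zero at the start; "torque": the same for the moment, N m; "gripper_width": finger opening in m; "grasp_force": force on a finger pad.
Only numpy, scipy, OpenCV 4.12 (cv2) and the standard library are available. Lean on these libraries where they do the work, as an engineer would, in place of code of your own. Each camera call takes 0.05 s, during which the arm holds its last target. There are 200 camera calls.

## Working session

There is one attempt and no reset: what is moved stays moved. The work goes in short steps, Python scripts to look and compute and a tool call to move; the robot and the scene stay as the last step left them, time stands still between calls to the robot, and variables do not carry over. Pictures are saved under pics/ and viewed, at most 10 in all, crops included, and the job is handed in when it is done.

Besides the shell and the picture viewer there is one more tool, called after "Emit:" in YAML: its name, and indented under it one key for each argument. play_rows: Moves the arm, as the interface text tells. Shifts and turns lie within -1 to 1; 1 stands for 8 cm of shift or 0.5 rad of turn. Its arguments: {"type":"object","properties":{"motion":{"type":"array","items":{"type":"array","items":{"type":"number"}}},"newtons":{"type":"number"}},"required":["motion"]}

```bash
mkdir -p pics
cat > h.py <<'E'
import numpy as np,cv2
from scipy.spatial.transform import Rotation as R
from plant import manip
def cam(n):
    c=manip.get_calibration(n);a=np.array(c["attitude"],float)
    Rm=a if a.shape==(3,3) else (R.from_euler('xyz',a).as_matrix() if a.size==3 else R.from_quat(a).as_matrix())
    return c,Rm,np.array(c["position"])
def rays(n,px,cc=None):
    c,Rm,p=cc or cam(n)
    K=np.array([[c["fx"],0,c["cx"]],[0,c["fy"],c["cy"]],[0,0,1.]])
    u=cv2.undistortPoints(np.array(px,float).reshape(-1,1,2),K,np.array([c["k1"],0,0,0.])).reshape(-1,2)
    d=np.c_[u[:,0],-u[:,1],-np.ones(len(u))]
    return p,d@Rm.T
def onplane(n,px,z,cc=None):
    p,d=rays(n,px,cc); return p+d*((z-p[2])/d[:,2:3])
def cloud(n,dep,cc=None):
    v,u=np.mgrid[:384,:512]
    p,d=rays(n,np.c_[u.ravel(),v.ravel()],cc)
    return (p+d*dep.reshape(-1,1)).reshape(384,512,3)
E
python3 - <<'E'
from h import *
for n in ("side","top","wrist"):
    print(manip.get_calibration(n))
    im,d=manip.capture(n);cv2.imwrite(f"pics/{n}0.png",im);np.save(f"pics/{n}0.npy",d)
print(manip.sense())
E
```

```text
{'fx': 497.37946405677155, 'fy': 497.37946405677155, 'cx': 256.433140799059, 'cy': 196.42052274331223, 'k1': -0.1440384142973046, 'position': array([-0.00200863,  1.02592723,  0.89148858]), 'attitude': array([ 0.9017423 , -0.00492192, -2.71745201])}
{'fx': 438.84572772057436, 'fy': 438.84572772057436, 'cx': 248.67057421018959, 'cy': 197.58446459267458, 'k1': 0.006133843613679474, 'position': array([0.25925926, 0.08325051, 1.48817432]), 'attitude': array([ 0.1106282 , -0.00864944, -1.55408173])}
{'fx': 331.89471090841903, 'fy': 331.89471090841903, 'cx': 254.45725927610235, 'cy': 190.90072094226323, 'k1': -0.06602439946869809, 'position': array([ 0.34384641, -0.52581687,  0.38395129]), 'attitude': array([-0.27171259,  0.00194217, -1.10735562])}
{'clock': 0.15, 'joint_pos': array([-1.23410028e+00,  2.21060591e-01,  1.52732154e+00, -3.25389729e-05,
        1.39470380e+00, -1.26118739e-01]), 'qvel': array([ 0.0004823 , -0.00086675, -0.00216236,  0.00083689,  0.00116573,
       -0.00072533]), 'tau': array([ 6.87171178e-04, -4.95190966e+01, -3.87881935e+01,  6.99154101e-02,
        5.30728803e-02, -5.77560195e-05]), 'ee_pos': array([ 0.27889957, -0.55891341,  0.29139298]), 'ee_rot': array([-3.14010721e+00, -1.56058117e-04,  4.62820397e-01]), 'ft_force': array([-0.25605669,  0.66001162,  0.5574372 ]), 'torque': array([ 0.01937366, -0.01364676,  0.00359362]), 'grasp_force': 0.0, 'gripper_width': 0.08685844004068168}
```

View pics/top0.png

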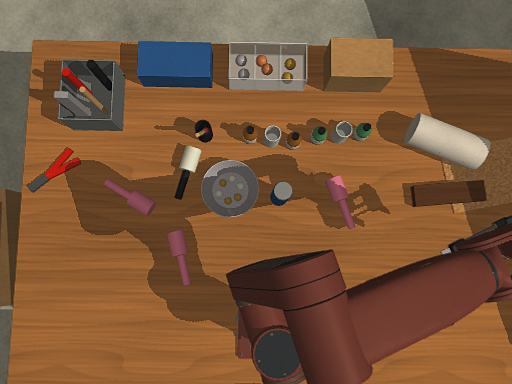

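View pics/side0.png

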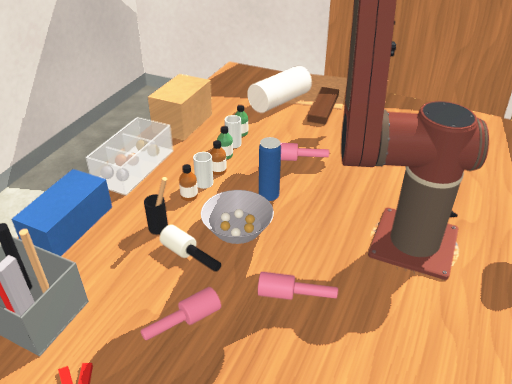

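Top view: black can at about (204,131) with the stirrer, bowl (230,188), amber-side can (272,136), amber bottles (250,133) and (294,141), spray (281,193), mallet (188,165). The side view agrees: stirrer runs from (163,178) down to (157,200), amber-side can at (203,165).

Run:
```python
from h import *
t=cv2.imread("pics/top0.png");s=cv2.imread("pics/side0.png")
a=cv2.resize(t[105:220,165:315],None,fx=5,fy=5,interpolation=cv2.INTER_CUBIC)
cv2.imwrite("pics/tc.png",a)
b=cv2.resize(s[130:250,130:290],None,fx=5,fy=5,interpolation=cv2.INTER_CUBIC)
cv2.imwrite("pics/sc.png",b)
ct=cloud("top",np.load("pics/top0.npy"));cs=cloud("side",np.load("pics/side0.npy"))
def fit(P):
    A=np.c_[2*P[:,:2],np.ones(len(P))];x=np.linalg.lstsq(A,(P[:,:2]**2).sum(1),rcond=None)[0]
    return x[:2],np.sqrt(x[2]+x[:2]@x[:2])
def blob(nm,C,px,r,z0,z1):
    u,v=px;P=C[v-r:v+r,u-r:u+r].reshape(-1,3);P=P[(P[:,2]>z0)&(P[:,2]<z1)]
    if len(P)<5: print(nm,len(P));return
    c,e=cv2.minEnclosingCircle(P[:,:2].astype(np.float32))
    print(nm,len(P),'mean',P.mean(0).round(4),'mincirc',np.round(c,4),round(e,4),'fit',fit(P))
blob("black",ct,(204,131),13,.085,.105)
blob("black s",cs,(157,210),20,.085,.105)
blob("amb",ct,(272,136),12,.085,.105)
blob("amb s",cs,(203,165),16,.085,.105)
blob("grn",ct,(344,131),12,.085,.11)
blob("bowl",ct,(230,188),34,.048,.062)
blob("bowl s",cs,(238,215),45,.048,.062)
blob("spray",ct,(281,193),15,.165,.2)
for nm,px in (("al",(250,133)),("ar",(294,141))): blob(nm,ct,px,10,.085,.12)
blob("mallet",ct,(188,165),30,.02,.07)
blob("stir s",cs,(162,188),12,.11,.2)
blob("stir t",ct,(204,131),14,.11,.2)
# stirrer tip pixels
P=cs[170:205,150:172].reshape(-1,3);P=P[P[:,2]>.11];P=P[np.argsort(P[:,2])];print(P[::6].round(3))
```

```text
black 65 mean [0.6429 0.227  0.092 ] mincirc [0.6412 0.2281] 0.0273 fit (array([0.64201425, 0.22810312]), np.float64(0.024575129820638104))
black s 166 mean [0.6399 0.236  0.0919] mincirc [0.6432 0.2337] 0.0299 fit (array([0.64197778, 0.23253511]), np.float64(0.024503243707657843))
amb 69 mean [6.27e-01 4.00e-04 9.32e-02] mincirc [0.6268 0.0008] 0.0273 fit (array([6.26288362e-01, 3.43681316e-04]), np.float64(0.02515969101428583))
amb s 169 mean [0.6265 0.0168 0.0918] mincirc [0.6195 0.0108] 0.0762 fit (array([0.6294257 , 0.02376783]), np.float64(0.039193536764473354))
grn 71 mean [ 0.6447 -0.2309  0.0927] mincirc [ 0.6447 -0.2326] 0.028 fit (array([ 0.64480294, -0.23118364]), np.float64(0.025205387601199808))
bowl 385 mean [0.4538 0.1401 0.0528] mincirc [0.4712 0.1619] 0.1265 fit (array([0.4505385 , 0.13885531]), np.float64(0.0916320351731178))
bowl s 646 mean [0.475  0.0954 0.0534] mincirc [0.5075 0.0989] 0.1669 fit (array([0.48423247, 0.10659268]), np.float64(0.1074878043017471))
spray 287 mean [ 0.4273 -0.0262  0.1786] mincirc [ 0.4288 -0.0265] 0.0292 fit (array([ 0.42760326, -0.0
[... 554 characters left out ...]
77546, 0.23744965]), np.float64(0.008905571530025514))
stir t 32 mean [0.6027 0.2322 0.1637] mincirc [0.6062 0.2335] 0.0167 fit (array([0.60610619, 0.23571074]), np.float64(0.011479480611800128))
[[ 0.615  0.235  0.111]
 [ 0.614  0.235  0.118]
 [ 0.613  0.24   0.122]
 [ 0.609  0.236  0.127]
 [ 0.607  0.238  0.132]
 [ 0.607  0.238  0.135]
 [ 0.613  0.242  0.139]
 [ 0.604  0.236  0.144]
 [ 0.606  0.242  0.147]
 [ 0.603  0.241  0.151]
 [ 0.599  0.237  0.156]
 [ 0.599  0.237  0.159]
 [ 0.606  0.243  0.164]
 [ 0.6    0.246  0.168]
 [ 0.602  0.243  0.171]
 [ 0.601  0.244  0.175]
 [ 0.592  0.235  0.178]
 [ 0.597  0.23   0.182]
 [ 0.594  0.235  0.183]
 [ 0.595  0.242  0.185]
 [-0.002  1.026  0.891]]
```

View pics/tc.png

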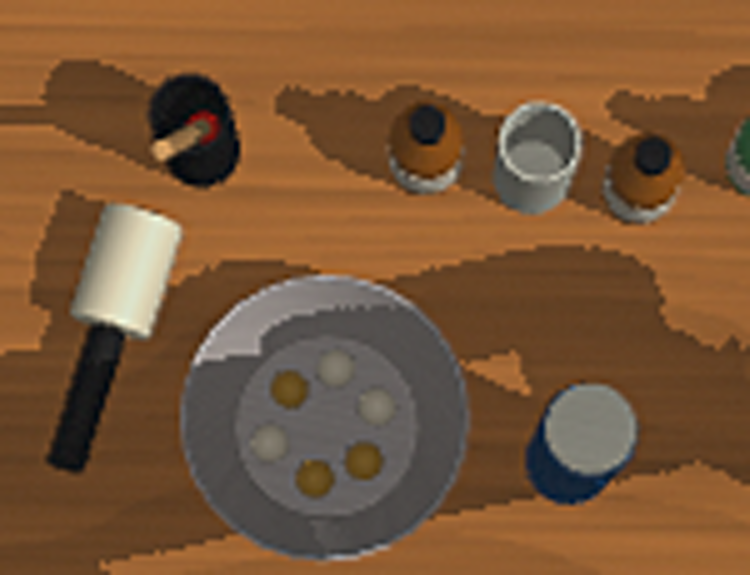

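View pics/sc.png

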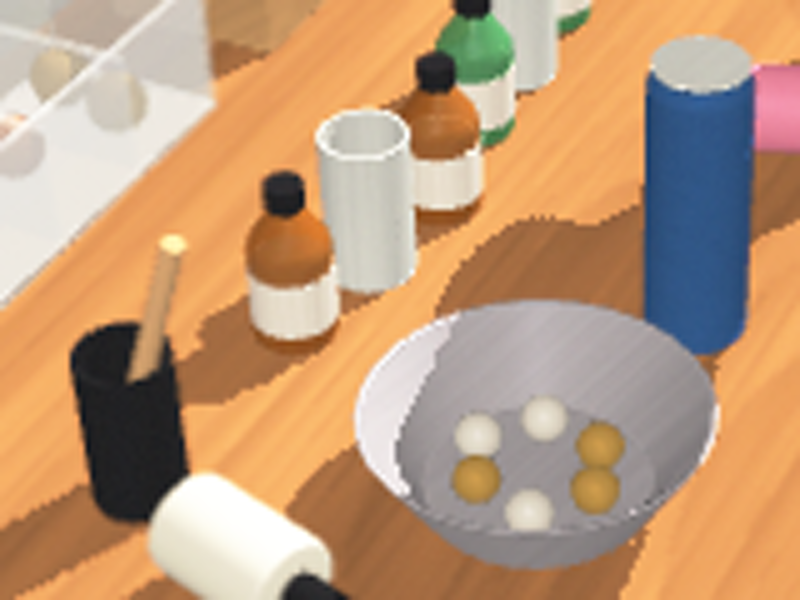

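The crops show: stirrer top in the top view at about (197.4,135.2), foot at (205.6,130.4). In the side view the top is at (164.4,178.6) and the rod leaves the can at about (157.8,204.5). The bowl rim is centred near (229.9,188.5), with the beads in a ring around a free middle.

```bash
cat >> h.py <<'E'
def tri(a,b):
    (p,d),(q,e)=rays("top",[a]),rays("side",[b]);d,e=d[0],e[0]
    s=np.linalg.lstsq(np.c_[d,-e],q-p,rcond=None)[0];A,B=p+s[0]*d,q+s[1]*e
    return (A+B)/2,np.linalg.norm(A-B)
class Plan:
    "tracks the commanded pose through the rounded rows that I send"
    def __init__(s,p,Rm): s.p,s.R=np.array(p,float),Rm
    def rows(s,targets,g,hold=None):
        out=[]
        for p,Rm in targets:
            d=s.R.T@(np.array(p)-s.p)/.08; w=(s.R.inv()*Rm).as_rotvec()/.5 if not isinstance(s.R,np.ndarray) else R.from_matrix(s.R.T@Rm).as_rotvec()/.5
            out.append([round(float(x),3) for x in (*d,*w)]+[g])
        r=np.array(out[-1]); s.p=s.p+s.R@(r[:3]*.08); s.R=s.R@R.from_rotvec(r[3:6]*.5).as_matrix()
        return out
    def go(s,p,Rm,g):
        "calls of at most one unit to the pose, (row, repeats)"
        while True:
            d=s.R.T@(np.array(p)-s.p)/.08;w=R.from_matrix(s.R.T@Rm).as_rotvec()/.5
            m=max(abs(d).max(),abs(w).max())
            if m<.002:return
            n=int(np.ceil(m/.999));f=1/n
            dist=np.linalg.norm(d)*f*80/41.7;ang=np.linalg.norm(w)*f*28.65/7.16
            r=s.rows([(s.p+s.R@(d*.08*f),s.R@R.from_rotvec(w*.5*f).as_matrix())],g)
            print(r[0],'rows>=%.1f'%max(dist,ang),'->',s.p.round(3))
    def save(s,f="cmd.npz"): np.savez(f,p=s.p,R=s.R)
def load(f="cmd.npz"): d=np.load(f);return Plan(d['p'],d['R'])
def frame(zdir,yaw):
    "tool rotation with z along zdir and x as near as may be to heading yaw"
    z=np.array(zdir)/np.linalg.norm(zdir);x=np.array([np.cos(yaw),np.sin(yaw),0]);x-=x@z*z;x/=np.linalg.norm(x)
    return np.c_[x,np.cross(z,x),z]
E
python3 - <<'E'
from h import *
tip,e=tri((197.4,135.2),(164.4,178.6));print("tip",tip,e)
foot=onplane("top",[(205.6,130.4)],.020)[0];print("foot ball upper",foot)
print("bowl rim c",onplane("top",[(229.9,188.5)],.055),"floor c",onplane("top",[(230.2,190.2)],.006))
bead=[(290,388),(335,368),(375,406),(269,442),(314,478),(363,460)]
B=onplane("top",[(165+u/5,105+v/5) for u,v in bead],.02);print(B[:,:2].round(3))
print("fit from beads mean",B.mean(0))
ax=tip-foot;print("lean deg",np.degrees(np.arctan2(np.hypot(*ax[:2]),ax[2])),ax/ np.linalg.norm(ax), np.linalg.norm(ax))
s=np.load("pics/side0.npy");im=cv2.imread("pics/side0.png");C=cloud("side",s)
hsv=cv2.cvtColor(im,cv2.COLOR_BGR2HSV)
# rod axis in the side image: midpoints per row
from numpy import nonzero
for v in range(180,206,5):
    u=[k for k in range(150,175) if .1<C[v,k,2]<.2 and C[v,k,1]<.26 and C[v,k,0]<.625]
    if u: m=np.mean(u);print(v,m,C[v,int(round(m))].round(3))
E
```

```text
tip [0.59446572 0.23428782 0.18041382] 0.0033254420604924566
foot ball upper [0.65114374 0.22446215 0.02      ]
bowl rim c [[0.44764581 0.13581054 0.055     ]] floor c [[0.44827149 0.13646206 0.006     ]]
[[0.472 0.161]
 [0.486 0.131]
 [0.461 0.103]
 [0.435 0.174]
 [0.411 0.143]
 [0.424 0.111]]
fit from beads mean [0.44810534 0.137111   0.02      ]
lean deg 19.727517747381423 [-0.33258668  0.05765706  0.94130854] 0.17041576705094155
180 163.5 [0.592 0.242 0.182]
185 162.0 [0.601 0.241 0.164]
190 161.0 [0.606 0.242 0.147]
195 160.0 [0.615 0.236 0.125]
200 159.5 [0.618 0.236 0.107]
```

Run:
```python
from h import *
P=Plan([.279,-.559,.292],R.from_euler('xyz',[np.pi,0,.463]).as_matrix())
tip=np.array([.5945,.2343,.1804]);u=np.array([-.3326,.0577,.9413])
F=frame(-u,1.94)
P.go(tip+.13*u,F,1.0);print()
P.save("pre.npz")
P.go(tip+.013*u,F,1.0);P.save("grasp.npz")
```

```text
[0.939, -0.93, -0.017, -0.092, 0.02, -0.359, 1.0] rows>=2.5 -> [ 0.313 -0.459  0.293]
[0.954, -0.652, -0.04, -0.08, 0.017, -0.314, 1.0] rows>=2.2 -> [ 0.343 -0.371  0.295]
[0.914, -0.431, -0.047, -0.07, 0.015, -0.275, 1.0] rows>=1.9 -> [ 0.369 -0.295  0.296]
[0.965, -0.3, -0.053, -0.071, 0.015, -0.275, 1.0] rows>=1.9 -> [ 0.395 -0.218  0.297]
[0.997, -0.163, -0.054, -0.07, 0.015, -0.275, 1.0] rows>=1.9 -> [ 0.421 -0.141  0.298]
[0.842, -0.019, -0.041, -0.059, 0.012, -0.229, 1.0] rows>=1.6 -> [ 0.443 -0.078  0.298]
[0.839, 0.078, -0.035, -0.059, 0.013, -0.229, 1.0] rows>=1.6 -> [ 0.464 -0.014  0.299]
[0.825, 0.174, -0.026, -0.059, 0.012, -0.229, 1.0] rows>=1.6 -> [0.486 0.05  0.3  ]
[0.8, 0.268, -0.015, -0.059, 0.013, -0.229, 1.0] rows>=1.6 -> [0.508 0.114 0.301]
[0.763, 0.358, -0.001, -0.058, 0.012, -0.228, 1.0] rows>=1.6 -> [0.53  0.178 0.302]
[0.718, 0.443, 0.015, -0.059, 0.013, -0.229, 1.0] rows>=1.6 -> [0.551 0.242 0.303]

[0.0, -0.0, 0.731, 0.0, -0.0, 0.0, 1.0] rows>=1.4 -> [0.571 0.238 0.248]
[0.0, -0.0, 0.732, 0.0, -0.0, 0.0, 1.0] rows>=1.4 -> [0.59  0.235 0.193]
```

Emit:
play_rows:
  motion:
    - [0.939,-0.93,-0.017,-0.092,0.02,-0.359,1]
    - [0.939,-0.93,-0.017,-0.092,0.02,-0.359,1]
    - [0.939,-0.93,-0.017,-0.092,0.02,-0.359,1]
    - [0.939,-0.93,-0.017,-0.092,0.02,-0.359,1]

```text
clock: 0.48
ee_pos: [0.3143, -0.4552, 0.293]
ee_rot: [3.097, -0.008, 0.646]
ft_force: [-0.3, -0.9, 0.8]
gripper_width: 0.0874
grasp_force: 0.0
```

Emit:
play_rows:
  motion:
    - [0.954,-0.652,-0.04,-0.08,0.017,-0.314,1]
    - [0.954,-0.652,-0.04,-0.08,0.017,-0.314,1]
    - [0.954,-0.652,-0.04,-0.08,0.017,-0.314,1]
    - [0.954,-0.652,-0.04,-0.08,0.017,-0.314,1]

```text
clock: 0.82
ee_pos: [0.3435, -0.3698, 0.2948]
ee_rot: [3.054, -0.004, 0.802]
ft_force: [0.1, -0.4, 0.7]
gripper_width: 0.0871
grasp_force: 0.0
```

Emit:
play_rows:
  motion:
    - [0.914,-0.431,-0.047,-0.07,0.015,-0.275,1]
    - [0.914,-0.431,-0.047,-0.07,0.015,-0.275,1]
    - [0.914,-0.431,-0.047,-0.07,0.015,-0.275,1]

```text
clock: 1.07
ee_pos: [0.37, -0.2918, 0.2957]
ee_rot: [3.02, 0.001, 0.94]
ft_force: [0.3, -0.1, 0.0]
gripper_width: 0.0872
grasp_force: 0.0
```

Emit:
play_rows:
  motion:
    - [0.965,-0.3,-0.053,-0.071,0.015,-0.275,1]
    - [0.965,-0.3,-0.053,-0.071,0.015,-0.275,1]
    - [0.965,-0.3,-0.053,-0.071,0.015,-0.275,1]

```text
clock: 1.32
ee_pos: [0.3964, -0.215, 0.2972]
ee_rot: [2.984, 0.013, 1.078]
ft_force: [-0.1, -0.5, 0.2]
gripper_width: 0.087
grasp_force: 0.0
```

Emit:
play_rows:
  motion:
    - [0.997,-0.163,-0.054,-0.07,0.015,-0.275,1]
    - [0.997,-0.163,-0.054,-0.07,0.015,-0.275,1]
    - [0.997,-0.163,-0.054,-0.07,0.015,-0.275,1]

```text
clock: 1.57
ee_pos: [0.4228, -0.1382, 0.2985]
ee_rot: [2.952, 0.029, 1.216]
ft_force: [0.3, -0.8, 0.2]
gripper_width: 0.0872
grasp_force: 0.0
```

Emit:
play_rows:
  motion:
    - [0.842,-0.019,-0.041,-0.059,0.012,-0.229,1]
    - [0.842,-0.019,-0.041,-0.059,0.012,-0.229,1]
    - [0.842,-0.019,-0.041,-0.059,0.012,-0.229,1]

```text
clock: 1.82
ee_pos: [0.4441, -0.0765, 0.2993]
ee_rot: [2.927, 0.047, 1.326]
ft_force: [0.5, 0.1, 0.4]
gripper_width: 0.0873
grasp_force: 0.0
```

Emit:
play_rows:
  motion:
    - [0.839,0.078,-0.035,-0.059,0.013,-0.229,1]
    - [0.839,0.078,-0.035,-0.059,0.013,-0.229,1]
    - [0.839,0.078,-0.035,-0.059,0.013,-0.229,1]

```text
clock: 2.07
ee_pos: [0.466, -0.013, 0.3]
ee_rot: [2.904, 0.067, 1.438]
ft_force: [-0.9, -1.2, 0.4]
gripper_width: 0.0869
grasp_force: 0.0
```

Emit:
play_rows:
  motion:
    - [0.825,0.174,-0.026,-0.059,0.012,-0.229,1]
    - [0.825,0.174,-0.026,-0.059,0.012,-0.229,1]
    - [0.825,0.174,-0.026,-0.059,0.012,-0.229,1]

```text
clock: 2.32
ee_pos: [0.4879, 0.0508, 0.3008]
ee_rot: [2.883, 0.089, 1.551]
ft_force: [-0.0, 0.2, -0.3]
gripper_width: 0.0871
grasp_force: 0.0
```

Emit:
play_rows:
  motion:
    - [0.8,0.268,-0.015,-0.059,0.013,-0.229,1]
    - [0.8,0.268,-0.015,-0.059,0.013,-0.229,1]
    - [0.8,0.268,-0.015,-0.059,0.013,-0.229,1]

```text
clock: 2.57
ee_pos: [0.5098, 0.1146, 0.3015]
ee_rot: [2.865, 0.113, 1.664]
ft_force: [-0.1, -0.3, 0.5]
gripper_width: 0.0872
grasp_force: 0.0
```

Emit:
play_rows:
  motion:
    - [0.763,0.358,-0.001,-0.058,0.012,-0.228,1]
    - [0.763,0.358,-0.001,-0.058,0.012,-0.228,1]
    - [0.763,0.358,-0.001,-0.058,0.012,-0.228,1]

```text
clock: 2.82
ee_pos: [0.5316, 0.1784, 0.3022]
ee_rot: [2.851, 0.14, 1.776]
ft_force: [-1.4, 0.1, 0.7]
gripper_width: 0.0869
grasp_force: 0.0
```

Emit:
play_rows:
  motion:
    - [0.718,0.443,0.015,-0.059,0.013,-0.229,1]
    - [0.718,0.443,0.015,-0.059,0.013,-0.229,1]
    - [0.718,0.443,0.015,-0.059,0.013,-0.229,1]
    - [0.718,0.443,0.015,-0.059,0.013,-0.229,1]
    - [0.718,0.443,0.015,-0.059,0.013,-0.229,1]
    - [0.718,0.443,0.015,-0.059,0.013,-0.229,1]

```text
clock: 3.32
ee_pos: [0.5517, 0.2395, 0.3028]
ee_rot: [2.84, 0.168, 1.886]
ft_force: [0.3, 0.2, 0.3]
gripper_width: 0.0873
grasp_force: 0.0
```

Run:
```python
from h import *
print(manip.sense()["ee_pos"],manip.sense()["ee_rot"],R.from_matrix(load("pre.npz").R).as_euler('xyz'))
cc=cam("wrist");im,d=manip.capture("wrist");cv2.imwrite("pics/w1.png",im);np.save("pics/w1.npy",d)
P=load("pre.npz");C=cloud("wrist",d,cc)
tip=np.array([.5945,.2343,.1804]);u=np.array([-.3326,.0577,.9413])
rel=C-tip;al=rel@u;ra=np.linalg.norm(rel-al[...,None]*u,axis=2)
m=(d>0)&(ra<.022)&(al>-.08)&(al<.012);print(m.sum())
for lo in np.arange(-.08,.01,.02):
    k=m&(al>=lo)&(al<lo+.02)
    if k.sum():print(round(lo,2),k.sum(),(C[k].mean(0)).round(4),'tool',((C[k].mean(0)-P.p)@P.R).round(4),np.argwhere(k).mean(0).round())
```

```text
[0.55170026 0.2395033  0.30278952] [2.83986574 0.16765781 1.88612009] [2.83891354 0.16699184 1.88841375]
633
-0.08 66 [0.6161 0.2382 0.1134] tool [0.0081 0.0008 0.2   ] [171. 257.]
-0.06 82 [0.6093 0.239  0.1326] tool [0.0078 0.0007 0.1797] [177. 257.]
-0.04 102 [0.6027 0.2399 0.1514] tool [0.0075 0.0006 0.1597] [183. 257.]
-0.02 129 [0.5959 0.2407 0.1705] tool [0.0072 0.0005 0.1394] [191. 257.]
0.0 254 [0.5929 0.2373 0.1832] tool [0.0029 0.0004 0.1267] [201. 257.]
```

View pics/w1.png

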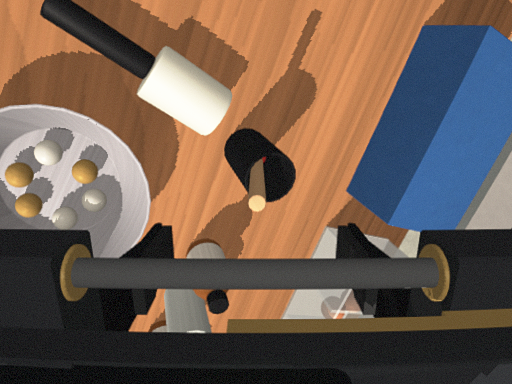

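The wrist view shows the rod between the fingers, tip at (257,203) and foot at (263,160), parallel to the tool axis and about 3 mm off in tool x. I'll descend with that correction and close.

Emit:
play_rows:
  motion:
    - [0.035,0,0.4,0,0,0,1]
    - [0.035,0,0.73,0,0,0,1]
    - [0.035,0,0.73,0,0,0,1]

```text
clock: 3.62
ee_pos: [0.5682, 0.2383, 0.2418]
ee_rot: [2.848, 0.167, 1.888]
ft_force: [-1.3, -0.7, -1.3]
gripper_width: 0.0869
grasp_force: 0.0
```

Emit:
play_rows:
  motion:
    - [0,0,0.3,0,0,0,1]
    - [0,0,0.6,0,0,0,1]
    - [0,0,0.73,0,0,0,1]
    - [0,0,0.73,0,0,0,1]
    - [0,0,0.73,0,0,0,1]

```text
clock: 4.03
ee_pos: [0.5894, 0.237, 0.1931]
ee_rot: [2.84, 0.167, 1.888]
ft_force: [-0.4, -0.6, 0.3]
gripper_width: 0.087
grasp_force: 0.0
```

Emit:
play_rows:
  motion:
    - [0,0,0,0,0,0,0]
    - [0,0,0,0,0,0,0]
    - [0,0,0,0,0,0,0]
    - [0,0,0,0,0,0,0]
    - [0,0,0,0,0,0,0]
    - [0,0,0,0,0,0,0]
    - [0,0,0,0,0,0,0]
    - [0,0,0,0,0,0,0]
  newtons: 30

```text
clock: 4.7
ee_pos: [0.5894, 0.2374, 0.1926]
ee_rot: [2.839, 0.167, 1.888]
ft_force: [0.1, -0.6, 0.2]
gripper_width: 0.0418
grasp_force: 0.0
```

Emit:
play_rows:
  motion:
    - [0,0,0,0,0,0,0]
    - [0,0,0,0,0,0,0]
    - [0,0,0,0,0,0,0]
    - [0,0,0,0,0,0,0]
    - [0,0,0,0,0,0,0]
    - [0,0,0,0,0,0,0]
    - [0,0,0,0,0,0,0]

```text
clock: 5.28
ee_pos: [0.5899, 0.2374, 0.1931]
ee_rot: [2.838, 0.167, 1.888]
ft_force: [1.4, 0.0, 1.2]
gripper_width: 0.0125
grasp_force: 30.0
```

Run:
```python
from h import *
s=manip.sense();print(s["gripper_width"],s["grasp_force"],s["ft_force"],s["torque"])
P=Plan(s["ee_pos"],R.from_euler('xyz',s["ee_rot"]).as_matrix())
P.go(P.p+[0,0,.13],P.R,0);print()
P.go([.448,.1365,.295],frame([0,0,-1],1.87),0);P.save()
```

```text
0.012514505014019395 29.980397396720946 [1.38424413 0.00725384 1.22624158] [ 0.07853094 -0.3297439   0.0251539 ]
[-0.135, 0.24, -0.764, 0.0, 0.0, 0.0, 0] rows>=1.6 -> [0.59  0.237 0.258]
[-0.135, 0.239, -0.765, 0.0, 0.0, 0.0, 0] rows>=1.6 -> [0.59  0.237 0.323]

[-0.193, -0.706, -0.063, 0.203, 0.109, 0.029, 0] rows>=1.4 -> [0.543 0.204 0.314]
[-0.201, -0.707, -0.002, 0.203, 0.109, 0.029, 0] rows>=1.4 -> [0.495 0.17  0.304]
[-0.213, -0.701, 0.058, 0.203, 0.108, 0.029, 0] rows>=1.4 -> [0.448 0.136 0.295]
```

Gripped: opening 12.5 mm, 30 N. Now lift it out and carry it over the bowl.

Emit:
play_rows:
  motion:
    - [-0.034,0.06,-0.191,0,0,0,0]
    - [-0.067,0.12,-0.382,0,0,0,0]
    - [-0.101,0.18,-0.573,0,0,0,0]
    - [-0.135,0.24,-0.764,0,0,0,0]
  newtons: 40

```text
clock: 5.62
ee_pos: [0.589, 0.2373, 0.2576]
ee_rot: [2.841, 0.167, 1.888]
ft_force: [0.7, -0.3, -0.0]
gripper_width: 0.0121
grasp_force: 40.0
```

Emit:
play_rows:
  motion:
    - [-0.034,0.06,-0.191,0,0,0,0]
    - [-0.067,0.12,-0.382,0,0,0,0]
    - [-0.101,0.18,-0.573,0,0,0,0]
    - [-0.135,0.239,-0.765,0,0,0,0]
    - [-0.135,0.239,-0.765,0,0,0,0]

```text
clock: 6.03
ee_pos: [0.5908, 0.2379, 0.3268]
ee_rot: [2.833, 0.167, 1.887]
ft_force: [-0.0, 1.3, 0.2]
gripper_width: 0.0121
grasp_force: 40.0
```

Emit:
play_rows:
  motion:
    - [-0.065,-0.235,-0.021,0.068,0.036,0.01,0]
    - [-0.13,-0.47,-0.042,0.135,0.073,0.019,0]
    - [-0.193,-0.706,-0.063,0.203,0.109,0.029,0]

```text
clock: 6.28
ee_pos: [0.541, 0.2035, 0.3117]
ee_rot: [2.944, 0.109, 1.888]
ft_force: [-0.7, -0.3, -1.6]
gripper_width: 0.0122
grasp_force: 40.0
```

Emit:
play_rows:
  motion:
    - [-0.067,-0.235,-0.001,0.068,0.036,0.01,0]
    - [-0.134,-0.47,-0.001,0.135,0.073,0.019,0]
    - [-0.201,-0.707,-0.002,0.203,0.109,0.029,0]

```text
clock: 6.53
ee_pos: [0.4936, 0.1696, 0.3025]
ee_rot: [3.045, 0.053, 1.882]
ft_force: [-0.0, -1.8, -0.4]
gripper_width: 0.0123
grasp_force: 40.0
```

Emit:
play_rows:
  motion:
    - [-0.071,-0.235,0.02,0.068,0.036,0.01,0]
    - [-0.142,-0.47,0.04,0.135,0.073,0.019,0]
    - [-0.213,-0.701,0.058,0.203,0.108,0.029,0]
    - [-0.213,-0.701,0.058,0.203,0.108,0.029,0]
    - [-0.213,-0.701,0.058,0.203,0.108,0.029,0]
    - [-0.213,-0.701,0.058,0.203,0.108,0.029,0]

```text
clock: 7.03
ee_pos: [0.448, 0.1367, 0.2944]
ee_rot: [-3.141, 0.0, 1.87]
ft_force: [0.7, 0.9, -0.1]
gripper_width: 0.0122
grasp_force: 40.0
```

Run:
```python
from h import *
s=manip.sense();print(s["ee_pos"],s["ee_rot"],s["gripper_width"],s["grasp_force"])
T=s["ee_pos"];Rt=R.from_euler('xyz',s["ee_rot"]).as_matrix()
for n in("side","wrist"):
    cc=cam(n);im,d=manip.capture(n);cv2.imwrite(f"pics/{n}2.png",im);np.save(f"pics/{n}2.npy",d)
    C=cloud(n,d,cc);h=cv2.cvtColor(im,cv2.COLOR_BGR2HSV)
    red=((h[...,0]<8)|(h[...,0]>172))&(h[...,1]>150)&(h[...,2]>60)&(np.linalg.norm(C[...,:2]-T[:2],axis=2)<.09)&(C[...,2]<.2)
    if red.sum():
        v,u=np.nonzero(red);P=C[red];p0=cc[2]
        m=np.median(P,0);m=m+ .0075*(m-p0)/np.linalg.norm(m-p0)
        print(n,red.sum(),'px',u.min(),u.max(),v.min(),v.max(),'centre',m.round(4),'tool',((m-T)@Rt).round(4))
    w=(np.linalg.norm(C[...,:2]-T[:2],axis=2)<.04)&(C[...,2]<.23)&(C[...,2]>.12)
    for lo in(.13,.15,.17,.19):
        k=w&(C[...,2]>=lo)&(C[...,2]<lo+.02)
        if k.sum():print('rod',lo,k.sum(),((C[k].mean(0)-T)@Rt).round(4))
im=cv2.imread("pics/side2.png");cv2.imwrite("pics/s2c.png",cv2.resize(im[60:280,120:340],None,fx=2.5,fy=2.5))
```

```text
[0.44801473 0.13668112 0.29439229] [-3.14136838e+00  1.05812842e-04  1.86952531e+00] 0.01218650372113771 39.98834450729191
side 41 px 233 241 194 200 centre [0.4472 0.1401 0.1039] tool [0.0035 0.0002 0.1905]
rod 0.13 32 [5.90e-03 1.00e-04 1.55e-01]
rod 0.15 32 [ 0.0058 -0.0006  0.1349]
rod 0.17 41 [4.900e-03 1.000e-04 1.143e-01]
rod 0.19 39 [0.0048 0.0005 0.0944]
wrist 233 px 243 266 173 192 centre [0.445  0.1421 0.1048] tool [ 0.006  -0.0013  0.1896]
rod 0.13 112 [ 0.0067 -0.0003  0.1541]
rod 0.15 142 [ 0.0063 -0.0005  0.1339]
rod 0.17 176 [ 0.0061 -0.0005  0.114 ]
rod 0.19 241 [ 0.0058 -0.0006  0.0941]
```

View pics/s2c.png

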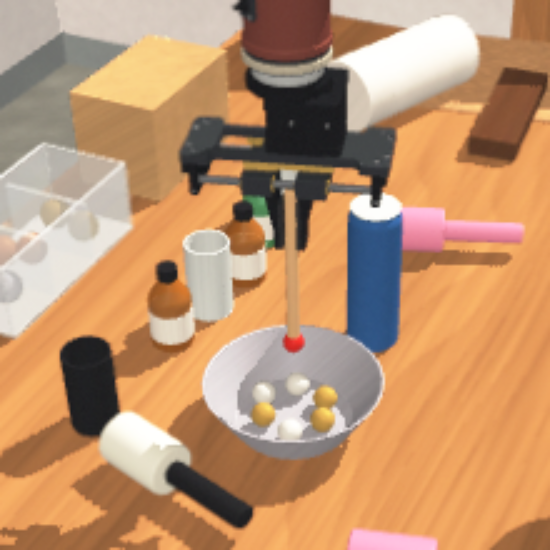

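Side crop: the rod hangs vertical under the gripper with its red foot over the middle of the bowl. The foot centre is in tool (3,0,190) mm. Now descend into the free middle, then stir, starting with one turn.

Emit:
play_rows:
  motion:
    - [-0.04,0,0.17,0,0,0,0]
    - [-0.04,0,0.34,0,0,0,0]
    - [-0.04,0,0.5,0,0,0,0]
    - [-0.04,0,0.5,0,0,0,0]

```text
clock: 7.47
ee_pos: [0.4475, 0.1337, 0.2521]
ee_rot: [-3.137, -0.001, 1.87]
ft_force: [-0.9, 0.3, -0.1]
gripper_width: 0.0123
grasp_force: 40.0
```

Emit:
play_rows:
  motion:
    - [0,0,0.15,0,0,0,0]
    - [0,0,0.3,0,0,0,0]
    - [0,0,0.42,0,0,0,0]
    - [0,0,0.53,0,0,0,0]
    - [0,0,0.53,0,0,0,0]
    - [0,0,0.53,0,0,0,0]

```text
clock: 7.97
ee_pos: [0.4482, 0.1334, 0.2116]
ee_rot: [-3.139, -0.0, 1.87]
ft_force: [0.3, 0.2, -0.4]
gripper_width: 0.0123
grasp_force: 40.0
```

Emit:
play_rows:
  motion:
    - [0.081,0.047,0,0,0,0,0]
    - [0.162,0.094,0,0,0,0,0]
    - [0.244,0.141,0,0,0,0,0]
    - [0.325,0.188,0,0,0,0,0]

```text
clock: 8.3
ee_pos: [0.4558, 0.1637, 0.2129]
ee_rot: [3.141, -0.0, 1.87]
ft_force: [-0.8, -0.3, -1.1]
gripper_width: 0.0121
grasp_force: 40.0
```

Emit:
play_rows:
  motion:
    - [-0.097,0.11,0,0,0,0,0]
    - [-0.228,0.175,0,0,0,0,0]
    - [-0.374,0.184,0,0,0,0,0]
    - [-0.512,0.137,0,0,0,0,0]
    - [-0.622,0.041,0,0,0,0,0]
    - [-0.687,-0.091,0,0,0,0,0]
    - [-0.697,-0.236,0,0,0,0,0]
    - [-0.65,-0.375,0,0,0,0,0]

```text
clock: 8.97
ee_pos: [0.442, 0.1031, 0.2127]
ee_rot: [3.14, -0.002, 1.867]
ft_force: [1.5, 4.6, 1.4]
gripper_width: 0.0121
grasp_force: 40.0
```

Emit:
play_rows:
  motion:
    - [0.097,-0.11,0,0,0,0,0]
    - [0.228,-0.175,0,0,0,0,0]
    - [0.374,-0.184,0,0,0,0,0]
    - [0.512,-0.137,0,0,0,0,0]
    - [0.622,-0.041,0,0,0,0,0]
    - [0.687,0.091,0,0,0,0,0]
    - [0.697,0.236,0,0,0,0,0]
    - [0.65,0.375,0,0,0,0,0]

```text
clock: 9.63
ee_pos: [0.4553, 0.1639, 0.2121]
ee_rot: [-3.14, 0.0, 1.871]
ft_force: [0.1, 0.3, 0.1]
gripper_width: 0.0122
grasp_force: 40.0
```

Run:
```python
from h import *
s=manip.sense();print(s["ee_pos"],s["ee_rot"],s["gripper_width"],s["ft_force"])
im,d=manip.capture("side");a=cv2.resize(im[150:260,160:310],None,fx=5,fy=5,interpolation=cv2.INTER_CUBIC);cv2.imwrite("pics/s3.png",a)
```

```text
[0.4552514  0.16390502 0.21207373] [-3.13995456e+00  9.18641936e-06  1.87144312e+00] 0.012156235543246324 [0.07805838 0.34453781 0.11149081]
```

View pics/s3.png

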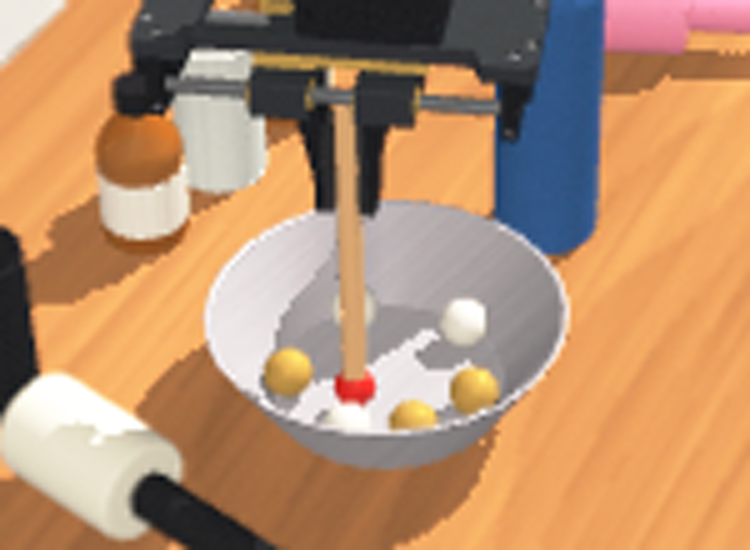

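The crop shows the red foot at (353,387), down among the beads. The beads have moved outwards and all are in the bowl. Two more turns and a little over.

Emit:
play_rows:
  motion:
    - [-0.097,0.11,0,0,0,0,0]
    - [-0.228,0.175,0,0,0,0,0]
    - [-0.374,0.184,0,0,0,0,0]
    - [-0.512,0.137,0,0,0,0,0]
    - [-0.622,0.041,0,0,0,0,0]
    - [-0.687,-0.091,0,0,0,0,0]
    - [-0.697,-0.236,0,0,0,0,0]
    - [-0.65,-0.375,0,0,0,0,0]

```text
clock: 10.35
ee_pos: [0.4409, 0.1023, 0.2121]
ee_rot: [-3.14, 0.0, 1.868]
ft_force: [0.2, -0.0, 1.2]
gripper_width: 0.0121
grasp_force: 40.0
```

Emit:
play_rows:
  motion:
    - [0.097,-0.11,0,0,0,0,0]
    - [0.228,-0.175,0,0,0,0,0]
    - [0.374,-0.184,0,0,0,0,0]
    - [0.512,-0.137,0,0,0,0,0]
    - [0.622,-0.041,0,0,0,0,0]
    - [0.687,0.091,0,0,0,0,0]
    - [0.697,0.236,0,0,0,0,0]
    - [0.65,0.375,0,0,0,0,0]

```text
clock: 11.02
ee_pos: [0.4548, 0.164, 0.212]
ee_rot: [-3.139, -0.0, 1.872]
ft_force: [0.6, 0.5, -0.1]
gripper_width: 0.0124
grasp_force: 40.0
```

Emit:
play_rows:
  motion:
    - [-0.097,0.11,0,0,0,0,0]
    - [-0.228,0.175,0,0,0,0,0]
    - [-0.374,0.184,0,0,0,0,0]
    - [-0.512,0.137,0,0,0,0,0]
    - [-0.622,0.041,0,0,0,0,0]
    - [-0.687,-0.091,0,0,0,0,0]
    - [-0.697,-0.236,0,0,0,0,0]
    - [-0.65,-0.375,0,0,0,0,0]

```text
clock: 11.68
ee_pos: [0.4407, 0.1023, 0.2121]
ee_rot: [-3.14, 0.0, 1.868]
ft_force: [-0.8, -0.2, 0.0]
gripper_width: 0.0124
grasp_force: 40.0
```

Emit:
play_rows:
  motion:
    - [0.097,-0.11,0,0,0,0,0]
    - [0.228,-0.175,0,0,0,0,0]
    - [0.374,-0.184,0,0,0,0,0]
    - [0.512,-0.137,0,0,0,0,0]
    - [0.622,-0.041,0,0,0,0,0]
    - [0.687,0.091,0,0,0,0,0]
    - [0.697,0.236,0,0,0,0,0]
    - [0.65,0.375,0,0,0,0,0]

```text
clock: 12.35
ee_pos: [0.4554, 0.1642, 0.2123]
ee_rot: [-3.141, -0.0, 1.871]
ft_force: [-0.5, -0.1, -0.6]
gripper_width: 0.0125
grasp_force: 40.0
```

Emit:
play_rows:
  motion:
    - [-0.097,0.11,0,0,0,0,0]
    - [-0.17,0.15,0,0,0,0,0]
    - [-0.17,0.15,0,0,0,0,0]
    - [-0.17,0.15,0,0,0,0,0]

```text
clock: 12.68
ee_pos: [0.4706, 0.1528, 0.212]
ee_rot: [-3.14, -0.0, 1.869]
ft_force: [-0.3, 1.0, -0.6]
gripper_width: 0.0121
grasp_force: 40.0
```

```bash
cat > look.py <<'E'
from h import *
def look(tag):
    s=manip.sense();print(s["ee_pos"].round(4),s["ee_rot"].round(3),s["gripper_width"],s["ft_force"].round(1))
    T=s["ee_pos"];Rt=R.from_euler('xyz',s["ee_rot"]).as_matrix()
    for n in("side","wrist"):
        cc=cam(n);im,d=manip.capture(n);cv2.imwrite(f"pics/{n}{tag}.png",im)
        C=cloud(n,d,cc);h=cv2.cvtColor(im,cv2.COLOR_BGR2HSV)
        red=((h[...,0]<8)|(h[...,0]>172))&(h[...,1]>150)&(h[...,2]>60)&(np.linalg.norm(C[...,:2]-T[:2],axis=2)<.09)&(C[...,2]<.2)
        if red.sum():
            P=C[red];m=np.median(P,0);m=m+.0075*(m-cc[2])/np.linalg.norm(m-cc[2])
            print(n,red.sum(),'centre',m.round(4),'tool',((m-T)@Rt).round(4))
        t=(C-T)@Rt
        for lo in(.09,.12,.15):
            k=(abs(t[...,:2]).max(2)<.03)&(t[...,2]>=lo)&(t[...,2]<lo+.02)&(C[...,2]>.06)
            if k.sum():print(' rod',lo,k.sum(),t[k].mean(0).round(4))
E
python3 -c "from look import look;look('4')"
```

```text
[0.4706 0.1528 0.212 ] [-3.14  -0.     1.869] 0.012055592246457554 [-0.3  1.  -0.6]
side 37 centre [0.4679 0.1595 0.0234] tool [ 0.0072 -0.0002  0.1887]
 rod 0.09 34 [0.0075 0.0005 0.0998]
 rod 0.12 29 [ 0.0074 -0.0006  0.1307]
 rod 0.15 5 [0.0072 0.0006 0.1509]
wrist 238 centre [0.4662 0.1606 0.0223] tool [ 0.0087 -0.0015  0.1897]
 rod 0.09 233 [ 0.007  -0.0009  0.0995]
 rod 0.12 148 [ 0.008  -0.0009  0.1299]
 rod 0.15 11 [ 8.900e-03 -1.000e-04  1.512e-01]
```

Foot stayed in place (about 1.4° slack, roughly 5 mm off the floor, no force). Lift out, carry to above the amber-side can.

Emit:
play_rows:
  motion:
    - [0,0,-0.2,0,0,0,0]
    - [0,0,-0.4,0,0,0,0]
    - [0,0,-0.6,0,0,0,0]
    - [0,0,-0.8,0,0,0,0]

```text
clock: 13.12
ee_pos: [0.4702, 0.1532, 0.2769]
ee_rot: [-3.14, -0.0, 1.87]
ft_force: [0.2, 1.1, -0.6]
gripper_width: 0.0122
grasp_force: 40.0
```

Emit:
play_rows:
  motion:
    - [0,0,-0.2,0,0,0,0]
    - [0,0,-0.45,0,0,0,0]
    - [0,0,-0.7,0,0,0,0]
    - [0,0,-0.7,0,0,0,0]

```text
clock: 13.45
ee_pos: [0.472, 0.1536, 0.3369]
ee_rot: [3.135, 0.001, 1.87]
ft_force: [1.3, 0.0, 0.2]
gripper_width: 0.0121
grasp_force: 40.0
```

Emit:
play_rows:
  motion:
    - [-0.206,0.108,0,0,0,0,0]
    - [-0.412,0.217,0,0,0,0,0]
    - [-0.618,0.325,0,0,0,0,0]
    - [-0.823,0.434,0,0,0,0,0]

```text
clock: 13.78
ee_pos: [0.5232, 0.1001, 0.3312]
ee_rot: [-3.14, -0.0, 1.87]
ft_force: [1.1, 0.5, 0.4]
gripper_width: 0.0122
grasp_force: 40.0
```

Emit:
play_rows:
  motion:
    - [-0.206,0.108,0,0,0,0,0]
    - [-0.412,0.217,0,0,0,0,0]
    - [-0.618,0.325,0,0,0,0,0]
    - [-0.823,0.434,0,0,0,0,0]

```text
clock: 14.12
ee_pos: [0.5759, 0.0473, 0.331]
ee_rot: [-3.139, -0.001, 1.87]
ft_force: [-0.6, 0.9, -0.4]
gripper_width: 0.0121
grasp_force: 40.0
```

Emit:
play_rows:
  motion:
    - [-0.206,0.108,0,0,0,0,0]
    - [-0.412,0.217,0,0,0,0,0]
    - [-0.618,0.325,0,0,0,0,0]
    - [-0.75,0.4,0,0,0,0,0]
    - [-0.823,0.434,0,0,0,0,0]
    - [-0.823,0.434,0,0,0,0,0]
    - [-0.823,0.434,0,0,0,0,0]
    - [-0.823,0.434,0,0,0,0,0]

```text
clock: 14.78
ee_pos: [0.628, -0.0041, 0.3321]
ee_rot: [-3.14, -0.001, 1.87]
ft_force: [-0.4, -0.7, -0.8]
gripper_width: 0.0122
grasp_force: 40.0
```

Run:
```python
from look import *
look('5')
im,_=manip.capture("top")
a=cv2.resize(im[100:220,160:320],None,fx=3,fy=3,interpolation=cv2.INTER_CUBIC)
b=cv2.resize(cv2.imread("pics/side5.png")[100:260,130:290],None,fx=2.25,fy=2.25,interpolation=cv2.INTER_CUBIC)
w=cv2.imread("pics/wrist5.png")[100:340,130:430]
out=np.zeros((600,800,3),np.uint8);out[:360,:480]=a;out[:360,440:800]=b;out[360:,:300]=w;cv2.imwrite("pics/m5.png",out)
```

```text
[ 0.628  -0.0041  0.3321] [-3.14e+00 -1.00e-03  1.87e+00] 0.012169538861407045 [-0.4 -0.7 -0.8]
side 36 centre [0.6272 0.0022 0.1428] tool [0.0062 0.0013 0.1893]
 rod 0.09 30 [0.0066 0.001  0.0983]
 rod 0.12 32 [0.0074 0.0007 0.1294]
 rod 0.15 27 [0.0083 0.0003 0.1599]
wrist 238 centre [0.624  0.0037 0.1424] tool [ 0.0086 -0.0013  0.1896]
 rod 0.09 232 [ 0.0069 -0.0005  0.0997]
 rod 0.12 157 [ 0.0079 -0.0005  0.1294]
 rod 0.15 108 [ 0.0089 -0.0006  0.1598]
```

View pics/m5.png

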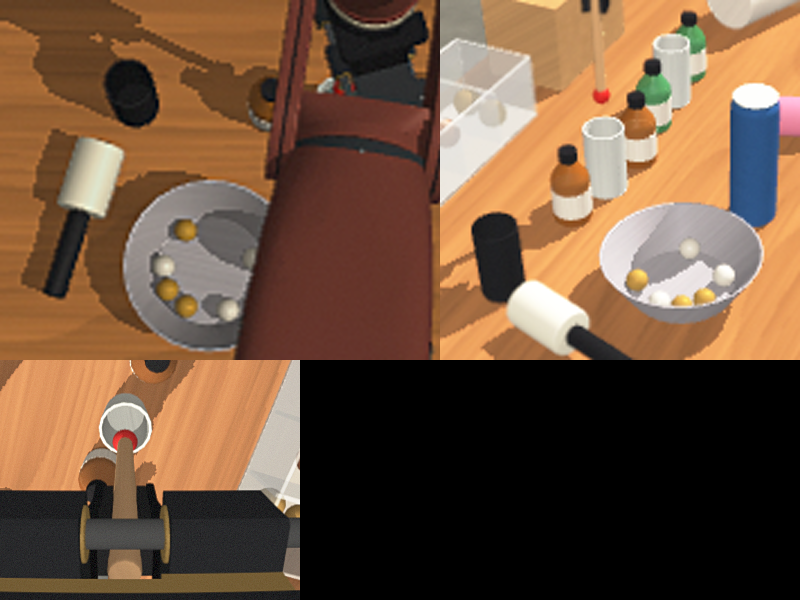

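The composite shows all six beads in the bowl, and bottles, spray can and mallet undisturbed. The foot is measured within 3 mm of the amber-side can's axis. Lower.

Emit:
play_rows:
  motion:
    - [-0.025,0,0.17,0,0,0,0]
    - [-0.025,0,0.34,0,0,0,0]
    - [-0.025,0,0.51,0,0,0,0]
    - [-0.025,0,0.68,0,0,0,0]
    - [-0.025,0,0.8,0,0,0,0]

```text
clock: 15.35
ee_pos: [0.628, -0.0066, 0.2647]
ee_rot: [-3.137, -0.002, 1.87]
ft_force: [-0.3, -0.8, -0.8]
gripper_width: 0.012
grasp_force: 40.0
```

Emit:
play_rows:
  motion:
    - [0,0,0.17,0,0,0,0]
    - [0,0,0.34,0,0,0,0]
    - [0,0,0.5,0,0,0,0]
    - [0,0,0.6,0,0,0,0]
    - [0,0,0.68,0,0,0,0]
    - [0,0,0.72,0,0,0,0]
    - [0,0,0.74,0,0,0,0]
    - [0,0,0.74,0,0,0,0]

```text
clock: 16.02
ee_pos: [0.6292, -0.0068, 0.2091]
ee_rot: [-3.141, 0.0, 1.87]
ft_force: [-0.1, -0.6, -0.5]
gripper_width: 0.0119
grasp_force: 40.0
```

Emit:
play_rows:
  motion:
    - [0,0,0.013,0,0,0,0]
    - [0,0,0.025,0,0,0,0]
    - [0,0,0.025,0,0,0,0]

```text
clock: 16.27
ee_pos: [0.6293, -0.0068, 0.2074]
ee_rot: [-3.141, 0.0, 1.87]
ft_force: [1.0, 0.0, -1.4]
gripper_width: 0.012
grasp_force: 40.0
```

Emit:
play_rows:
  motion:
    - [0,0,0.012,0,0,0,0]
    - [0,0,0.02,0,0,0,0]
    - [0,0,0.02,0,0,0,0]

```text
clock: 16.52
ee_pos: [0.629, -0.0068, 0.2053]
ee_rot: [-3.14, -0.0, 1.87]
ft_force: [0.0, 0.9, -0.8]
gripper_width: 0.0121
grasp_force: 40.0
```

Emit:
play_rows:
  motion:
    - [0,0,0,0,0,0,0.6]
    - [0,0,0,0,0,0,0.6]
    - [0,0,0,0,0,0,0.6]
    - [0,0,0,0,0,0,0.6]
    - [0,0,0,0,0,0,0.6]
    - [0,0,0,0,0,0,0.6]
    - [0,0,0,0,0,0,0.6]
    - [0,0,0,0,0,0,0.6]

```text
clock: 17.18
ee_pos: [0.629, -0.0068, 0.2054]
ee_rot: [-3.141, -0.0, 1.87]
ft_force: [-0.9, 0.5, -0.4]
gripper_width: 0.0508
grasp_force: 0.0
```

Emit:
play_rows:
  motion:
    - [0,0,0,0,0,0,1]
    - [0,0,0,0,0,0,1]
    - [0,0,0,0,0,0,1]
    - [0,0,0,0,0,0,1]
    - [0,0,0,0,0,0,1]
    - [0,0,0,0,0,0,1]

```text
clock: 17.68
ee_pos: [0.629, -0.0068, 0.2054]
ee_rot: [-3.14, -0.0, 1.87]
ft_force: [-1.4, -1.3, 0.0]
gripper_width: 0.0828
grasp_force: 0.0
```

Run:
```python
from h import *
s=manip.sense();print(s["gripper_width"],s["ft_force"],s["ee_pos"])
b=manip.capture("side")[0];w=manip.capture("wrist")[0]
out=np.zeros((384,800,3),np.uint8);out[:,:384]=cv2.resize(b[90:218,150:278],None,fx=3,fy=3);out[:,384:]=w[:,48:464];cv2.imwrite("pics/m6.png",out)
```

```text
0.08276705090275156 [-1.39167937 -1.29066778  0.03833935] [ 0.62901748 -0.00678001  0.20535471]
```

View pics/m6.png

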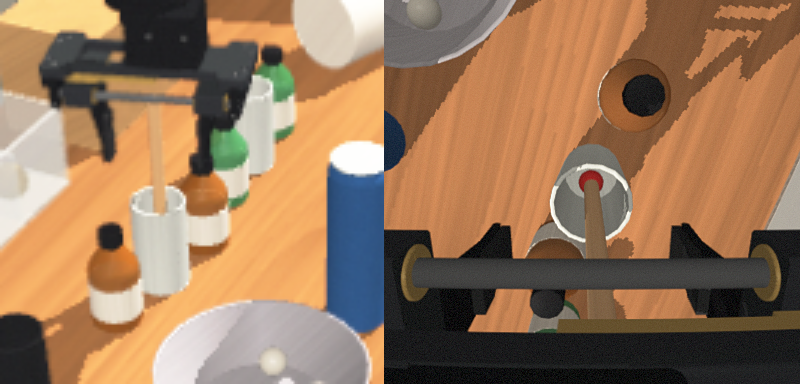

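The stirrer is released in the amber-side can with its foot on the floor (591,182 in the right half), leaning between the open fingers. Retreat straight up.

Emit:
play_rows:
  motion:
    - [0,0,-0.15,0,0,0,1]
    - [0,0,-0.3,0,0,0,1]
    - [0,0,-0.5,0,0,0,1]
    - [0,0,-0.75,0,0,0,1]
    - [0,0,-1,0,0,0,1]

```text
clock: 18.2
ee_pos: [0.6292, -0.0068, 0.2877]
ee_rot: [-3.142, 0.0, 1.87]
ft_force: [0.3, -0.5, -0.6]
gripper_width: 0.0875
grasp_force: 0.0
```

Emit:
play_rows:
  motion:
    - [0,-0.2,-0.3,0,0,0,1]
    - [0,-0.4,-0.6,0,0,0,1]
    - [0,-0.6,-0.8,0,0,0,1]
    - [0,-0.8,-0.8,0,0,0,1]
    - [0,-0.8,-0.8,0,0,0,1]
    - [0,-0.8,-0.8,0,0,0,1]
    - [0,-0.8,-0.8,0,0,0,1]
    - [0,-0.8,-0.8,0,0,0,1]

```text
clock: 18.87
ee_pos: [0.5683, -0.0254, 0.3491]
ee_rot: [-3.14, -0.0, 1.87]
ft_force: [-0.1, -0.0, -0.7]
gripper_width: 0.0872
grasp_force: 0.0
```

Run:
```python
from h import *
b=manip.capture("side")[0];w=manip.capture("wrist")[0]
out=np.zeros((480,800,3),np.uint8);out[:,:480]=cv2.resize(b[100:260,130:290],None,fx=3,fy=3);out[:384,480:]=w[:,96:416];cv2.imwrite("pics/m7.png",out)
```

```text
(no output)
```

View pics/m7.png

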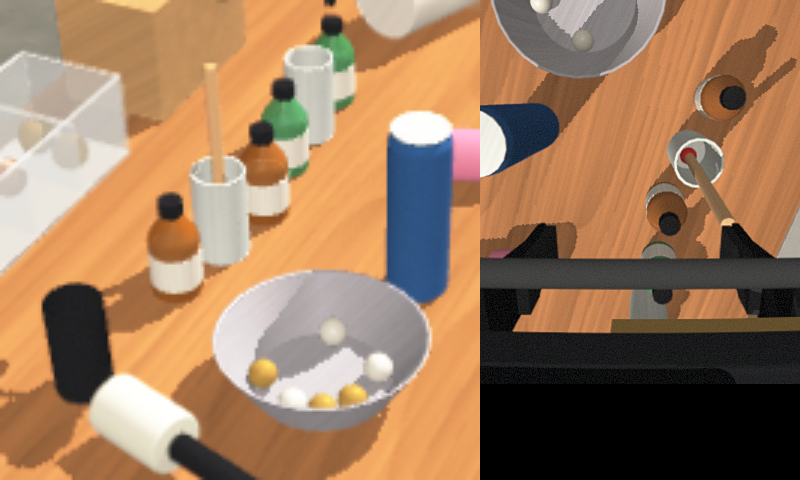

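The last picture shows the stirrer standing foot down in the amber-side can. The six beads are in the bowl, the bottles, spray can and mallet are in place, and the gripper is clear.

```bash
python3 -c "from plant import manip;print(manip.job_done())"
```

```text
the job is handed in; nothing more can be done
None
```

The job is handed in: I stirred the beads three turns clockwise with the foot an estimated 5 mm above the bowl's floor, and all six are still in the bowl. The stirrer now stands foot down in the can between the amber bottles, and in the last picture the bottles, spray can and mallet look unmoved.

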